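# Find the soap tin that rattles and hold it out

## Robot

A 6-joint arm with a two-finger parallel gripper is mounted at the origin on the work surface. World frame = base frame: x ahead of the robot, y to its left, z up, the work surface at z = 0. Lengths are in mm, angles in rad, forces in N, time in s.
With the tool pointing down it reaches from about 275 to 750 mm from the base axis. Payload 10.2 kg.
Tool frame: the origin (TCP) lies between the finger pads; the fingertips stand 22 mm ahead of it and the grasp point (between the pads) lies 3 mm ahead of it (ctrl.nose_length is the distance from the TCP to the fingertips, in mm); z points along the fingers, y is the line along which they close (so a half turn about z gives the same grasp; the last joint's range is limited). The gripper opens to 85 mm and grips with 20 to 120 N. Pads are 22 mm wide; open, the fingers measure 114 mm over their backs; the gripper's body (76 mm by 85 mm) begins 54 mm behind the grasp point. The pads swing forward as they close: fully open they stand 13 mm farther back than shut.
Start: joints at [0.95, 0.313, 1.498, -0, 1.331, -0.223], TCP at [203.393, 484.007, 253.294] pointing down, gripper open.
Joint ranges: [-2.94, 2.94], [-0.97, 2.17], [0.19, 2.56], [-1.23, 4.37], [0.02, 3.11], [-2.88, 2.88]. Speed limits (rad/s): [2.39, 2.39, 3.01, 3.14, 3.14, 3.14].

## Interface

Orientations are given as a unit quaternion [w, x, y, z].
In Python, from rig import sense, imaging, ctrl gives the robot as it stands. The module is installed in compiled form; this text tells all that it offers.
- The arm moves only by the tool apply_moves, never from a script. Its argument "commands" is a list of rows, each a list of 5 numbers: the gripper command: -1 is fully open, 1 is shut, values between are in proportion, then the shift along the tool's x, y, z in mm, then the turn about the tool's z in degrees. A call has 1 to 20 rows; each row shifts and turns the commanded pose from where the row before left it, along the tool's axes as they then stand; what a row does not reach is not made up. A row lasts 1/8 s, in which the tool goes at most 62.5 mm and 10.7 degrees, less where a joint would pass 70% of its speed; a pose out of reach is approached as far as the arm can. A call is refused whole if a number of a shift passes 62.5 or a number of a turn 10.7, either way. A call with a gripper value outside its range is refused whole. The fingers move at their own pace and stop on an object; "newtons" is the grip in N (left out, the last holds). Time passes only in rows, so rows that do not move let the fingers close. It gives the time, the measured TCP pose, the force, the opening and the grip force at its end, in the units of the state.
- sense(): the state, without advancing time (a new reading comes with each control period).
- imaging.capture(name): name is "scene" or "top" or "wrist"; returns the picture (384x512x3 uint8, blue, green, red); there is no depth.
- imaging.calibration(name): a dict with "camera_matrix" (3x3 intrinsics, pixels), "k1" (the pictures are not rectified: a ray, as slopes to the right and down, at radius r is drawn at 1 + k1 r^2 times it, then the intrinsics apply), "world_to_cam" (4x4, takes a point from world to camera coordinates). Camera axes: x right, y up, looking along -z (the intrinsics and any distortion apply to the point x, -y, -z); pixel columns grow to the right and rows downward; lengths in mm; the calibration is good to about 2 mm. A picture is of the moment at which its call begins: read the wrist's pose just before it. calibration takes no time and is no camera call; for the wrist camera it gives the pose at the moment of the call.
- ctrl.finish_job(): hands the job in; it is judged then, once.
The state is a dict: "time_s": time; "joints": joint angles; "dq": joint speeds; "tau": joint torques, N m; "eef_pos": TCP position; "ee_rot": TCP orientation; "force": force on the tool from outside, world axes, zero at the start; "wrist_torque": the same for the moment, N m; "grip_width": opening from 0.0 (shut) to 1.0 (fully open); "grip_force": force on a finger pad.
Only numpy, scipy, OpenCV 4.12 (cv2) and the standard library are available. Lean on these libraries where they do the work, as an engineer would, in place of code of your own. Each camera call takes 0.05 s, during which the arm holds its last target. There are 200 camera calls.

## Task

A brass stamp die was left by mistake inside one of the three sealed soap tins in the wooden tray. Working along the row from the robot's left, lift each of the three tins a hand's breadth clear of the tray and shake it briskly; set a tin down upright in the tray when you are done with it, without dropping it or knocking over or pushing aside the soap bars that stand between the tins. Finish while holding the tin that rattles out forward, level and still, wholly past the tray's far edge and about 20 cm above the bench, the other two standing in the tray.

Things in the scene. Friction and masses are not known exactly. Their poses are not given: they have to be found in the camera images.
- tray: shallow pine packing tray, fixed to the bench: 184 mm wide (its x axis, which points away from the robot to the far side) by 554 mm long (its y axis, to the robot's left), walls 12 mm thick and 26 mm high, floor 10 mm above the bench; the origin is the middle of its underside on the bench. The tins stand in a row along it, about 175 mm apart. It is turned by up to 0.15 rad from square
- tin_left_center (a point): Tin at the robot's left end (+y) of the row. Closed aluminium soap tin, lid sealed by a kraft paper band (stays shut): 64 mm (its x) by 100 mm (its y, long side) by 50 mm high, straight sides, 0.15 to 0.45 kg. The point is its centre, 25 mm above its underside; z points up through the lid. It starts standing in the tray, long side along the tray's length to within 0.12 rad. The three tins look alike
- tin_middle_center (a point): The middle tin, same as tin_left; the point is its centre. In one tin, any of the three and another from run to run, a smooth brass stamp die (0.14 kg, 34 mm across) lies loose: it slides up to 29 mm either way from the middle along the tin's length, 11 mm across it, and knocks and stops at an end when the tin is shaken or tilted over 20 degrees lengthwise. In the others nothing moves
- tin_right_center (a point): The tin at the robot's right end (-y) of the row, same as tin_left; the point is its centre. The tins' own weights differ by more than the die weighs, so weight does not tell which one holds the die. A brisk shake is a few quick strokes to and fro of some 4 to 8 cm, faster than 0.25 m/s in mid-stroke, or as quick a rocking
- bar_a_center (a point): bar of pale soap, 55 mm (along the tray's width) by 26 mm (along its length) by 60 mm high, 0.1 kg, standing on edge in the tray; the point is its centre, 30 mm up. Between the left and the middle tin
- bar_b_center (a point): bar of pale soap, 55 mm (along the tray's width) by 26 mm (along its length) by 60 mm high, 0.1 kg, standing on edge in the tray; the point is its centre, 30 mm up. Between the middle and the right tin
Not all that is in view belongs to the job. What is shaped like the part that bears tin_right_center but blue is not meant.

How it is judged:
By the outcome, as a careful person would: the job done as asked, in the order asked, and still so for the second after the job is handed in, while the arm keeps its last pose, push and grip.
It also fails if it takes over 72 s, if anything falls off the work surface, if the arm or the gripper's body presses on something with over 40 N, if the wrist force passes 120 N, or if a joint passes its speed limit or range.

## Working session

There is one attempt and no reset: what is moved stays moved. The work goes in short steps, Python scripts to look and compute and a tool call to move; the robot and the scene stay as the last step left them, time stands still between calls to the robot, and variables do not carry over. Pictures are saved under pics/ and viewed, at most 10 in all, crops included, and the job is handed in when it is done.

Besides the shell and the picture viewer there is one more tool, called after "Request:" by a JSON object that holds its "fn" and its "kwargs". apply_moves: Moves the arm, as the interface text tells. Its arguments: {"type":"object","properties":{"commands":{"type":"array","items":{"type":"array","items":{"type":"number"}}},"newtons":{"type":"number"}},"required":["commands"]}

```bash
mkdir -p pics
python3 - <<'E'
from rig import sense, imaging, ctrl
import cv2
s=sense();print(s)
for n in("top","scene"):
    im=imaging.capture(n);cv2.imwrite(f"pics/{n}0.png",im)
    c=imaging.calibration(n);print(n,c)
E
```

```text
{'time_s': 0.0, 'joints': array([ 9.49633090e-01,  3.13444798e-01,  1.49844958e+00, -4.60940641e-05,
        1.33099397e+00, -2.23397242e-01]), 'dq': array([ 2.71836619e-05, -1.16048596e-04, -3.08274596e-04,  5.14639450e-04,
       -1.71092650e-03,  1.47643580e-03]), 'tau': array([-1.94520573e-03, -4.12274587e+01, -2.59732264e+01, -3.21314556e-04,
        4.24287660e-03, -1.66056225e-05]), 'eef_pos': array([203.243437  , 483.80838252, 252.73301694]), 'ee_rot': array([-2.45095411e-04,  1.97569049e-01,  9.80288759e-01, -6.00108719e-04]), 'force': array([-0.39868069,  0.02985623, -0.24721167]), 'wrist_torque': array([-0.01090971,  0.0056998 ,  0.02886073]), 'grip_force': 0.0, 'grip_width': 0.9982867631919742}
top {'camera_matrix': array([[471.14392031,   0.        , 262.91843591],
       [  0.        , 471.14392031, 187.54152294],
       [  0.        ,   0.        ,   1.        ]]), 'k1': -0.08467548428183973, 'world_to_cam': array([[ 7.52553759e-03, -9.99846623e-01,  1.58144216e-02,
        -1.79726969e+01],
       [ 9.88314089e-01,  9.84468283e-03,  1.52112934e-01,
        -4.95627674e+02],
       [-1.52245291e-01,  1.44848840e-02,  9.88236591e-01,
        -1.05293909e+03],
       [ 0.00000000e+00,  0.00000000e+00,  0.00000000e+00,
         1.00000000e+00]])}
scene {'camera_matrix': array([[398.80339357,   0.        , 256.38717701],
       [  0.        , 398.80339357, 194.84784953],
       [  0.        ,   0.        ,   1.        ]]), 'k1': -0.02273866739762874, 'world_to_cam': array([[ 6.94242157e-01,  7.19740546e-01, -1.17201719e-03,
        -3.33714993e+02],
       [-5.11066657e-01,  4.94106289e-01,  7.03327696e-01,
         2.24264515e+02],
       [ 5.06792561e-01, -4.87680758e-01,  7.10864810e-01,
        -1.37186427e+03],
       [ 0.00000000e+00,  0.00000000e+00,  0.00000000e+00,
         1.00000000e+00]])}
```

View pics/top0.png

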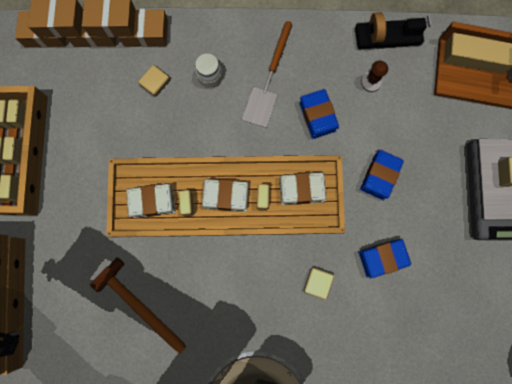

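View pics/scene0.png

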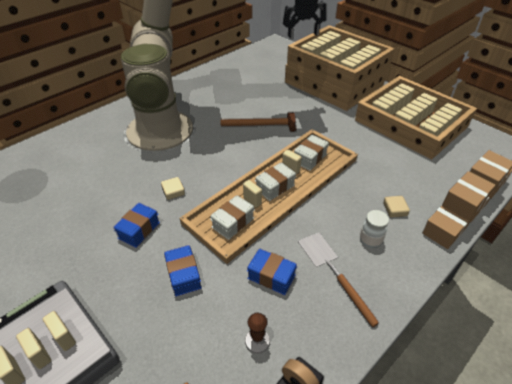

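The top view shows three candidate tins in the tray: left (150,200), middle (226,195) and right (303,187). The bars are at (186,202) and (264,196). The blue tins at (320,113), (383,174) and (386,258) lie outside the tray and are decoys. I choose the three white tins in the tray.

```bash
cat > h.py <<'E'
import numpy as np, cv2
from rig import sense, imaging, ctrl
def ray(n,uv,z,c=None):
    c=c or imaging.calibration(n);K=c["camera_matrix"];T=c["world_to_cam"]
    p=cv2.undistortPoints(np.float64(uv).reshape(-1,1,2),K,np.array([c["k1"],0,0,0.]))[:,0]
    R=T[:3,:3];o=-R.T@T[:3,3]
    d=np.c_[p[:,0],-p[:,1],-np.ones(len(p))]@R
    return o+d*((z-o[2])/d[:,2])[:,None]
def yaw(q):
    from scipy.spatial.transform import Rotation as Ro
    return Ro.from_quat([q[1],q[2],q[3],q[0]]).as_matrix()
E
python3 - <<'E'
from h import *
im=cv2.imread("pics/top0.png");hsv=cv2.cvtColor(im,cv2.COLOR_BGR2HSV)
def rect(m,z):
    cs,_=cv2.findContours(m,cv2.RETR_EXTERNAL,cv2.CHAIN_APPROX_NONE)
    for c in cs:
        if cv2.contourArea(c)<100: continue
        P=ray("top",c[:,0],z)[:,:2].astype(np.float32)
        r=cv2.minAreaRect(P);print(np.round(cv2.moments(c)['m10']/cv2.contourArea(c)),[np.round(x,1) for x in r])
box=np.zeros(im.shape[:2],np.uint8);box[150:245,100:350]=255
tray=cv2.inRange(hsv,(5,80,60),(30,255,255))&box
t2=cv2.morphologyEx(tray,cv2.MORPH_CLOSE,np.ones((9,9)))
print("tray");rect(t2,26)
m=cv2.inRange(hsv,(0,0,110),(180,70,255));m[:162]=0;m[232:]=0;m[:,:114]=0;m[:,338:]=0
m=cv2.morphologyEx(m,cv2.MORPH_OPEN,np.ones((3,3)))
m=cv2.morphologyEx(m,cv2.MORPH_CLOSE,np.ones((1,21)))
print("tins");rect(m,60)
b=cv2.inRange(hsv,(22,60,150),(40,160,255))&box
print("bars");rect(b,70)
o=im.copy();o[m>0]=(0,0,255);o[b>0]=(255,0,0)
cv2.imwrite("pics/c1.png",np.vstack([cv2.resize(x[150:245,100:350],None,fx=3,fy=3,interpolation=0) for x in(im,o)]))
E
```

```text
tray
225.0 [array([479.2,  74.8]), array([186.4, 554.4]), np.float64(1.5)]
tins
149.0 [array([462.3, 245.3]), array([63.1, 99.1]), np.float64(7.5)]
225.0 [array([476.3,  73.4]), array([99.3, 64.1]), np.float64(86.4)]
303.0 [array([ 493.8, -104. ]), array([64.1, 99.9]), np.float64(4.0)]
bars
184.0 [array([456.5, 163. ]), array([49.8, 22.4]), np.float64(2.0)]
263.0 [array([471.7, -11.3]), array([49.8, 22.3]), np.float64(0.4)]
```

View pics/c1.png

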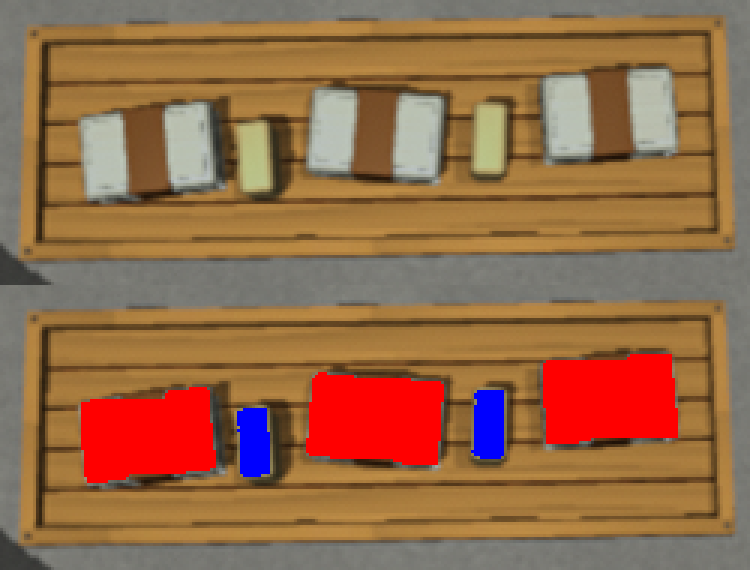

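The tray, tins and bars match their stated sizes. The mask covers the white tins only.

Request:
{"fn": "apply_moves", "kwargs": {"commands": [[-1,0,0,0,9.95],[-1,0,0,0,9.95],[-1,0,0,0,9.95],[-1,0,0,0,9.95],[-1,0,0,0,9.95],[-1,0,0,0,9.95],[-1,-33.8,28.2,0,0],[-1,-33.8,28.2,0,0],[-1,-33.8,28.2,0,0],[-1,-33.8,28.2,0,0],[-1,-33.8,28.2,0,0],[-1,-33.8,28.2,0,0],[-1,-33.8,28.2,0,0],[-1,-33.8,28.2,0,0],[-1,0,0,30,0],[-1,0,0,30,0],[-1,0,0,0,0]], "newtons": 70}}

```text
time_s: 2.22
eef_pos: [461.5, 245.1, 191.5]
ee_rot: [-0.001, 0.659, 0.752, -0.002]
force: [-0.1, -0.5, 1.0]
grip_width: 1.002
grip_force: 0.0
```

```bash
cat >> h.py <<'E'
def go(x,y,z,deg):
    s=sense();R=yaw(s["ee_rot"]);d=np.array([x,y,z])-s["eef_pos"]
    a=np.degrees(np.arctan2(R[1,1],R[0,1]));t=(a-deg+90)%180-90
    Y=np.radians(a-t);y_=np.array([np.cos(Y),np.sin(Y),0]);x_=np.array([-y_[1],y_[0],0])
    print("t",round(s["time_s"],2),"pos",s["eef_pos"].round(1),"ang",round(a,2),"tilt",R[:2,2].round(4),"turn",round(t,2),
     "shift now-axes",(R.T@d).round(1),"after turn",round(d@x_,1),round(d@y_,1),round(-d[2],1),"j",s["joints"].round(2))
E
python3 - <<'E'
from h import *
go(462.3,245.3,37,7.5)
im=imaging.capture("wrist");cv2.imwrite("pics/w1.png",im)
E
```

```text
t 2.23 pos [461.5 245.1 191.5] ang 7.5 tilt [-0.0045 -0.0012] turn -0.0 shift now-axes [  0.2   1.6 154.5] after turn 0.1 0.9 154.5 j [0.26 0.37 1.59 0.   1.19 0.13]
```

View pics/w1.png

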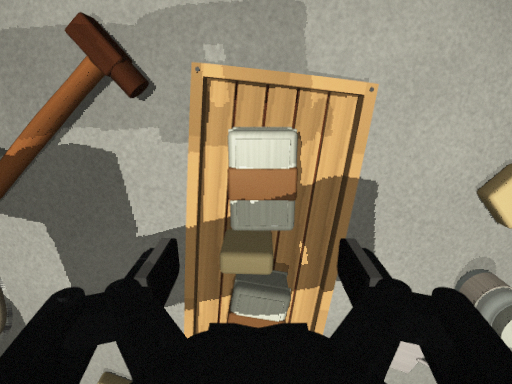

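The wrist view shows the white left tin at about (263,150), square to the jaws at (178..340), with bar a behind it at (247,252). The alignment is good, so I descend and grip.

Request:
{"fn": "apply_moves", "kwargs": {"commands": [[-1,0,0.6,40,0],[-1,0,0,40,0],[-1,0,0,35,0],[-1,0,0,20,0],[-1,0,0,10,0],[-1,0,0,9,0],[-1,0,0,0,0],[1,0,0,0,0],[1,0,0,0,0],[1,0,0,0,0],[1,0,0,0,0],[1,0,0,0,0],[1,0,0,0,0]], "newtons": 70}}

```text
time_s: 3.9
eef_pos: [463.6, 245.7, 40.3]
ee_rot: [0.001, 0.659, 0.752, 0.001]
force: [0.2, 0.1, 7.0]
grip_width: 0.745
grip_force: 77.3
```

Run:
```python
from h import *
go(462.3,245.3,37,7.5);s=sense();print(s["force"],s["grip_width"],s["grip_force"])
```

```text
t 3.9 pos [463.6 245.7  40.3] ang 7.51 tilt [0.0018 0.0005] turn 0.01 shift now-axes [-0.2 -1.3  3.3] after turn -0.2 -1.3 3.3 j [0.26 0.58 1.72 0.   0.84 0.13]
[0.18976049 0.13132135 7.01823931] 0.7445507309974574 77.2726858133683
```

Request:
{"fn": "apply_moves", "kwargs": {"commands": [[1,0,0,-5,0],[1,0,0,-15,0],[1,0,0,-30,0],[1,0,0,-35,0],[1,0,0,-35,0],[1,0,0,-15,0],[1,0,0,-5,0],[1,0,0,0,0],[1,0,0,0,0],[1,0,0,0,0]]}}

```text
time_s: 5.15
eef_pos: [462.8, 245.4, 178.6]
ee_rot: [-0.0, 0.659, 0.752, -0.001]
force: [-0.5, -0.8, -1.6]
grip_width: 0.738
grip_force: 77.0
```

```bash
cat >> h.py <<'E'
def wt():
    L=[]
    for i in range(4):
        imaging.capture("wrist");s=sense();R=yaw(s["ee_rot"]);L.append(np.r_[R.T@s["wrist_torque"],R.T@s["force"]])
    L=np.array(L);print("torque tool",L[:,:3].mean(0).round(4),"sd",L[:,:3].std(0).round(4),"F",L[:,3:].mean(0).round(2),"tilt",R[:2,2].round(4),s["eef_pos"].round(1),"grip",round(s["grip_width"],3),s["grip_force"].round(1),"t",round(s["time_s"],2))
E
python3 -c "
from h import *
wt()"
```

```text
Traceback (most recent call last):
  File "h.py", line 22, in wt
    L=np.array(L);print("torque tool",L[:,:3].mean(0).round(4),"sd",L[:,:3].std(0).round(4),"F",L[:,3:].mean(0).round(2),"tilt",R[:2,2].round(4),s["eef_pos"].round(1),"grip",round(s["grip_width"],3),s["grip_force"].round(1),"t",round(s["time_s"],2))
                                                                                                                                                                                                       ^^^^^^^^^^^^^^^^^^^^^
AttributeError: 'float' object has no attribute 'round'
```

Request:
{"fn": "apply_moves", "kwargs": {"commands": [[1,30,0,0,0],[1,-60,0,0,0],[1,60,0,0,0],[1,-60,0,0,0],[1,60,0,0,0],[1,-60,0,0,0],[1,60,0,0,0],[1,0,0,0,0],[1,0,0,0,0],[1,0,0,0,0]]}}

```text
time_s: 6.6
eef_pos: [459.0, 275.0, 179.3]
ee_rot: [0.0, 0.659, 0.752, -0.0]
force: [0.9, 0.2, -2.2]
grip_width: 0.742
grip_force: 77.9
```

```bash
python3 -c "
from h import *
wt()"
```

```text
Traceback (most recent call last):
  File "h.py", line 22, in wt
    L=np.array(L);print("torque tool",L[:,:3].mean(0).round(4),"sd",L[:,:3].std(0).round(4),"F",L[:,3:].mean(0).round(2),"tilt",R[:2,2].round(4),s["eef_pos"].round(1),"grip",round(s["grip_width"],3),s["grip_force"].round(1),"t",round(s["time_s"],2))
                                                                                                                                                                                                       ^^^^^^^^^^^^^^^^^^^^^
AttributeError: 'float' object has no attribute 'round'
```

Request:
{"fn": "apply_moves", "kwargs": {"commands": [[1,-60,0,0,0],[1,60,0,0,0],[1,-60,0,0,0],[1,0,0,0,0],[1,0,0,0,0],[1,0,0,0,0]]}}

```text
time_s: 7.55
eef_pos: [467.0, 215.9, 179.3]
ee_rot: [-0.0, 0.659, 0.752, 0.0]
force: [-0.4, 0.5, -1.9]
grip_width: 0.743
grip_force: 78.0
```

```bash
python3 -c "
from h import *
wt()"
```

```text
Traceback (most recent call last):
  File "h.py", line 22, in wt
    L=np.array(L);print("torque tool",L[:,:3].mean(0).round(4),"sd",L[:,:3].std(0).round(4),"F",L[:,3:].mean(0).round(2),"tilt",R[:2,2].round(4),s["eef_pos"].round(1),"grip",round(s["grip_width"],3),s["grip_force"].round(1),"t",round(s["time_s"],2))
                                                                                                                                                                                                       ^^^^^^^^^^^^^^^^^^^^^
AttributeError: 'float' object has no attribute 'round'
```

```bash
sed -i 's/s\["grip_force"\].round(1)/round(s["grip_force"],1)/' h.py; python3 -c "
from h import *
wt()"
```

```text
torque tool [ 0.0174 -0.0223 -0.0084] sd [0.0238 0.0324 0.0284] F [0.1  0.03 1.81] tilt [-0.0001  0.    ] [466.9 215.8 179.3] grip 0.745 78.0 t 7.95
```

Request:
{"fn": "apply_moves", "kwargs": {"commands": [[1,60,0,0,0],[1,-60,0,0,0],[1,60,0,0,0]]}}

```text
time_s: 8.32
eef_pos: [463.0, 267.9, 179.2]
ee_rot: [0.001, 0.665, 0.747, -0.001]
force: [1.2, 1.8, -1.0]
grip_width: 0.736
grip_force: 78.0
```

```bash
python3 -c "
from h import *
s=sense();print(s['eef_pos'],s['dq'],s['force'],s['wrist_torque'])
for i in range(6):
    imaging.capture('wrist');s=sense();print(s['eef_pos'].round(1),s['force'].round(2),s['wrist_torque'].round(3),round(s['time_s'],2))
wt()"
```

```text
[462.98426376 267.92412534 179.24974024] [ 1.12218883  0.36386087 -0.56063912  0.05875445  0.173026    1.00684802] [ 1.19281838  1.77865245 -1.0186305 ] [ 0.08596632 -0.07287325 -0.03211574]
[459.4 278.  179.5] [-5.79  5.7  -1.34] [0.309 0.279 0.018] 8.38
[458.9 277.1 179.3] [-0.11 -1.12 -1.13] [-0.032  0.027 -0.035] 8.43
[458.8 276.2 179.2] [-0.13 -0.06 -1.35] [ 0.011  0.058 -0.026] 8.47
[458.8 275.6 179.2] [-0.79  0.57 -1.34] [-0.04  -0.009  0.054] 8.53
[458.9 275.3 179.2] [-0.43  0.1  -3.22] [-0.024 -0.002  0.045] 8.57
[458.9 275.1 179.2] [ 0.16  0.44 -1.21] [-0.007 -0.017  0.01 ] 8.62
torque tool [ 0.0009 -0.0224  0.0024] sd [0.0174 0.025  0.0101] F [ 0.09 -0.17  1.69] tilt [ 0.     -0.0001] [459.1 275.  179.3] grip 0.741 78.0 t 8.82
```

No shift of mass shows in the left tin so far. I set it down where it stood.

Request:
{"fn": "apply_moves", "kwargs": {"commands": [[1,-15,0,0,0],[1,-15,0,0,0],[1,0,0,30,0],[1,0,0,40,0],[1,0,0,35,0],[1,0,0,15,0],[1,0,0,8,0],[1,0,0,5,0],[1,0,0,3,0],[1,0,0,1.5,0],[1,0,0,0,0]]}}

```text
time_s: 10.2
eef_pos: [463.1, 245.5, 42.0]
ee_rot: [0.0, 0.659, 0.752, 0.0]
force: [0.2, 0.2, -1.4]
grip_width: 0.74
grip_force: 78.0
```

```bash
python3 -c "
from h import *
go(462.3,245.3,40.3,7.5);print(sense()['force'])"
```

```text
t 10.2 pos [463.1 245.5  42. ] ang 7.51 tilt [0.0004 0.0001] turn 0.01 shift now-axes [-0.1 -0.8  1.7] after turn -0.1 -0.8 1.7 j [ 0.26  0.58  1.72 -0.    0.84  0.13]
[ 0.19292887  0.22965829 -1.42986722]
```

Request:
{"fn": "apply_moves", "kwargs": {"commands": [[1,0,0,1.2,0],[1,0,0,1,0],[1,0,0,0,0],[0.3,0,0,0,0],[-1,0,0,0,0],[-1,0,0,0,0],[-1,0,0,0,0],[-1,0,0,-15,0],[-1,0,0,-40,0],[-1,0,0,-40,0],[-1,0,0,-30,0],[-1,0,0,0,5.55],[-1,0,0,0,5.55],[-1,-42.7,6,0,0],[-1,-42.7,6,0,0],[-1,-42.7,6,0,0],[-1,-42.7,6,0,0],[-1,0,0,0,0],[-1,0,0,0,0]]}}

```text
time_s: 12.58
eef_pos: [476.3, 73.8, 165.2]
ee_rot: [0.0, 0.729, 0.685, 0.0]
force: [-0.2, 0.3, -1.3]
grip_width: 1.0
grip_force: 0.0
```

Run:
```python
from h import *
go(476.3,73.4,40,-3.6)
im=imaging.capture("wrist");a=imaging.capture("top");cv2.imwrite("pics/wt2.png",cv2.resize(np.hstack([im,a[100:,:]] if 0 else [im,a]),(800,300)))
```

```text
t 12.57 pos [476.3  73.8 165.2] ang -3.6 tilt [0.0008 0.0001] turn -0.0 shift now-axes [ -0.5  -0.  125.2] after turn -0.4 0.1 125.2 j [-0.09  0.31  1.75  0.    1.08 -0.03]
```

View pics/wt2.png

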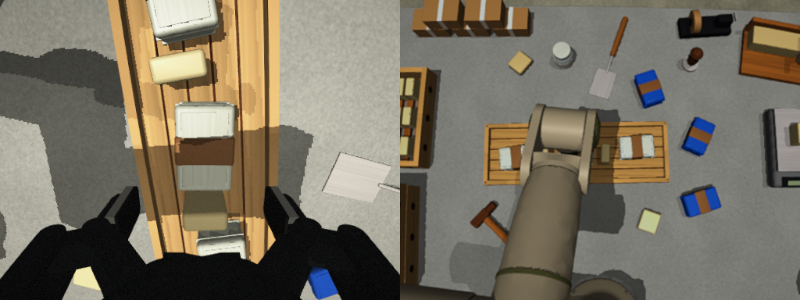

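The left tin is back in the tray at (185,15) and upright, and bar a at (178,68) is undisturbed. The middle tin at (205,120) is centred between the jaws.

Request:
{"fn": "apply_moves", "kwargs": {"commands": [[-1,0,0,35,0],[-1,0,0,40,0],[-1,0,0,25,0],[-1,0,0,15,0],[-1,0,0,9,0],[-1,0,0,0,0],[1,0,0,0,0],[1,0,0,0,0],[1,0,0,0,0],[1,0,0,0,0],[1,0,0,0,0],[1,0,0,0,0]]}}

```text
time_s: 14.18
eef_pos: [477.1, 73.5, 41.7]
ee_rot: [0.001, 0.729, 0.685, 0.001]
force: [-0.2, 0.5, 6.6]
grip_width: 0.735
grip_force: 77.5
```

Request:
{"fn": "apply_moves", "kwargs": {"commands": [[1,0,0,-5,0],[1,0,0,-15,0],[1,0,0,-30,0],[1,0,0,-35,0],[1,0,0,-35,0],[1,0,0,-15,0],[1,0,0,-3,0],[1,0,0,0,0],[1,30,0,0,0],[1,-60,0,0,0],[1,60,0,0,0],[1,-60,0,0,0],[1,60,0,0,0],[1,-60,0,0,0],[1,60,0,0,0]]}}

```text
time_s: 16.05
eef_pos: [479.9, 94.3, 177.4]
ee_rot: [0.0, 0.735, 0.678, -0.001]
force: [1.4, 2.4, -1.5]
grip_width: 0.742
grip_force: 78.1
```

```bash
sed -i 's/range(4)/range(8)/' h.py; python3 -c "
from h import *
for i in range(4):
    s=sense();print(s['eef_pos'].round(1),s['force'].round(2),s['wrist_torque'].round(3),round(s['time_s'],2));imaging.capture('wrist')
wt()"
```

```text
[479.9  94.3 177.4] [ 1.41  2.4  -1.54] [ 0.097 -0.075  0.034] 16.05
[478.3 105.4 177.5] [-4.63  8.08 -2.36] [ 0.348  0.236 -0.018] 16.1
[477.8 105.  177.3] [ 0.87  0.07 -2.86] [-0.013  0.025  0.034] 16.15
[477.6 104.3 177.3] [ 0.31  0.45 -1.78] [-0.018 -0.073 -0.006] 16.2
torque tool [ 0.0101 -0.0045  0.009 ] sd [0.0275 0.0241 0.0329] F [0.05 0.05 2.34] tilt [-0.0001 -0.    ] [478.1 103.3 178.6] grip 0.742 78.0 t 16.65
```

Request:
{"fn": "apply_moves", "kwargs": {"commands": [[1,-60,0,0,0],[1,60,0,0,0],[1,-60,0,0,0]]}}

```text
time_s: 17.02
eef_pos: [473.8, 52.3, 178.6]
ee_rot: [-0.001, 0.723, 0.691, 0.001]
force: [1.7, -1.4, -3.2]
grip_width: 0.742
grip_force: 78.1
```

```bash
python3 -c "
from h import *
for i in range(4):
    s=sense();print(s['eef_pos'].round(1),s['force'].round(2),s['wrist_torque'].round(3),round(s['time_s'],2));imaging.capture('wrist')
wt()"
```

```text
[473.8  52.3 178.6] [ 1.67 -1.41 -3.21] [-0.171 -0.071  0.001] 17.02
[474.   41.6 178.5] [ 3.01 -8.61 -2.4 ] [-0.36  -0.236 -0.006] 17.07
[474.3  42.  178.6] [ 0.43 -0.08 -2.15] [ 0.019 -0.033 -0.026] 17.12
[474.4  42.6 178.7] [ 0.75  0.07 -2.23] [ 0.022 -0.044  0.035] 17.18
torque tool [-0.0026  0.0095  0.0197] sd [0.0295 0.0441 0.0306] F [0.09 0.05 2.19] tilt [-0.  0.] [474.4  43.7 178.6] grip 0.743 78.1 t 17.62
```

Nothing shifts in the middle tin either. I set it back.

Request:
{"fn": "apply_moves", "kwargs": {"commands": [[1,15,0,0,0],[1,15,0,0,0],[1,0,0,30,0],[1,0,0,40,0],[1,0,0,35,0],[1,0,0,15,0],[1,0,0,8,0],[1,0,0,5,0],[1,0,0,3,0],[1,0,0,1,0],[1,0,0,0,0],[1,0,0,0,0]]}}

```text
time_s: 19.12
eef_pos: [476.4, 73.5, 41.8]
ee_rot: [0.0, 0.729, 0.685, 0.0]
force: [-1.1, -0.3, -1.6]
grip_width: 0.737
grip_force: 78.1
```

```bash
python3 -c "
from h import *
go(476.3,73.4,40.5,-3.6);print(sense()['force'])"
```

```text
t 19.12 pos [476.4  73.5  41.8] ang -3.59 tilt [ 0.0004 -0.    ] turn 0.01 shift now-axes [-0.1 -0.1  1.3] after turn -0.1 -0.1 1.3 j [-0.09  0.51  1.85 -0.    0.78 -0.03]
[-1.11978686 -0.33673732 -1.64878465]
```

Request:
{"fn": "apply_moves", "kwargs": {"commands": [[1,0,0,1,0],[1,0,0,0.5,0],[1,0,0,0,0],[0.3,0,0,0,0],[-1,0,0,0,0],[-1,0,0,0,0],[-1,0,0,0,0],[-1,0,0,-15,0],[-1,0,0,-40,0],[-1,0,0,-40,0],[-1,0,0,-30,0],[-1,0,0,0,-7.6],[-1,-44.6,1.25,0,0],[-1,-44.6,1.25,0,0],[-1,-44.6,1.25,0,0],[-1,-44.6,1.25,0,0],[-1,0,0,0,0],[-1,0,0,0,0]]}}

```text
time_s: 21.38
eef_pos: [493.6, -103.7, 165.6]
ee_rot: [0.0, 0.682, 0.731, 0.0]
force: [-0.3, -0.4, -0.2]
grip_width: 0.996
grip_force: 0.0
```

Run:
```python
from h import *
go(493.8,-104,41,4)
im=imaging.capture("wrist");a=imaging.capture("top");cv2.imwrite("pics/wt3.png",cv2.resize(np.hstack([im,a]),(800,300)))
```

```text
t 21.38 pos [ 493.6 -103.7  165.6] ang 4.01 tilt [0.0002 0.0001] turn 0.01 shift now-axes [ -0.4   0.2 124.6] after turn -0.4 0.2 124.6 j [-0.44  0.36  1.68  0.    1.1  -0.51]
```

View pics/wt3.png

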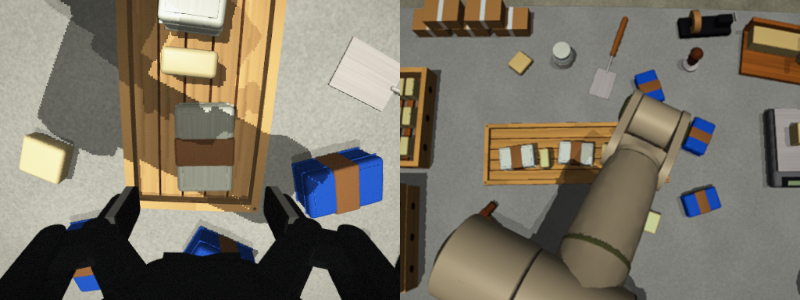

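The right tin at (205,148) sits between the jaws. The middle tin and bar b are standing at (192,10) and (190,60), and the left tin is in place in the top view.

Request:
{"fn": "apply_moves", "kwargs": {"commands": [[-1,0,0,35,0],[-1,0,0,40,0],[-1,0,0,25,0],[-1,0,0,15,0],[-1,0,0,9,0],[-1,0,0,0,0],[1,0,0,0,0],[1,0,0,0,0],[1,0,0,0,0],[1,0,0,0,0],[1,0,0,0,0],[1,0,0,0,0]]}}

```text
time_s: 22.98
eef_pos: [494.5, -104.4, 42.3]
ee_rot: [0.001, 0.682, 0.731, 0.0]
force: [1.0, 1.3, 7.6]
grip_width: 0.74
grip_force: 77.8
```

Request:
{"fn": "apply_moves", "kwargs": {"commands": [[1,0,0,-5,0],[1,0,0,-15,0],[1,0,0,-30,0],[1,0,0,-35,0],[1,0,0,-35,0],[1,0,0,-15,0],[1,0,0,-3,0],[1,0,0,0,0],[1,30,0,0,0],[1,-60,0,0,0],[1,60,0,0,0],[1,-60,0,0,0],[1,60,0,0,0],[1,-60,0,0,0],[1,60,0,0,0]]}}

```text
time_s: 24.85
eef_pos: [491.6, -82.0, 177.8]
ee_rot: [0.0, 0.687, 0.727, -0.001]
force: [1.3, 2.1, -2.7]
grip_width: 0.738
grip_force: 80.6
```

```bash
python3 -c "
from h import *
for i in range(4):
    s=sense();print(s['eef_pos'].round(1),s['force'].round(2),s['wrist_torque'].round(3),round(s['time_s'],2));imaging.capture('wrist')
wt()"
```

```text
[491.6 -82.  177.8] [ 1.34  2.07 -2.7 ] [ 0.229 -0.057  0.014] 24.85
[489.9 -71.2 177.5] [ 0.45  8.25 -3.32] [ 0.406  0.024 -0.001] 24.9
[490.3 -71.9 177.6] [-0.93 -0.62 -3.44] [ 0.074 -0.011 -0.046] 24.95
[490.8 -72.8 177.9] [ 0.69  0.02 -2.78] [-0.004 -0.027  0.015] 25.0
torque tool [-0.0189 -0.043  -0.0065] sd [0.0232 0.0222 0.0199] F [0.08 0.16 2.81] tilt [-0.0001 -0.    ] [491.6 -74.3 179. ] grip 0.74 80.6 t 25.45
```

Request:
{"fn": "apply_moves", "kwargs": {"commands": [[1,-60,0,0,0],[1,60,0,0,0],[1,-60,0,0,0]]}}

```text
time_s: 25.82
eef_pos: [496.6, -126.3, 179.1]
ee_rot: [-0.001, 0.677, 0.736, 0.001]
force: [1.6, -1.6, -1.9]
grip_width: 0.737
grip_force: 81.7
```

```bash
python3 -c "
from h import *
for i in range(4):
    s=sense();print(s['eef_pos'].round(1),s['force'].round(2),s['wrist_torque'].round(3),round(s['time_s'],2));imaging.capture('wrist')
wt()"
```

```text
[ 496.6 -126.3  179.1] [ 1.61 -1.63 -1.92] [-0.152 -0.15  -0.004] 25.82
[ 496.9 -137.4  179.4] [-2.34 -8.6  -2.4 ] [-0.421  0.058 -0.001] 25.88
[ 496.4 -136.5  179.2] [ 0.15  0.2  -2.48] [-0.073 -0.036 -0.004] 25.93
[ 496.  -135.5  179. ] [-0.69  3.79 -1.59] [0.378 0.036 0.021] 25.98
torque tool [-0.0135  0.0381  0.006 ] sd [0.0228 0.0255 0.03  ] F [-0.03  0.04  3.04] tilt [0. 0.] [ 495.8 -133.8  179.1] grip 0.74 81.7 t 26.43
```

In the right tin the moment flips from −0.043 to +0.038 Nm, a shift of 0.08, which equals 0.14 kg × 58 mm. A late knock also shows. The other two gave about 0.00–0.014, so the right tin rattles and I hold it out forward.

Request:
{"fn": "apply_moves", "kwargs": {"commands": [[1,5,0,-15,0],[1,5,5,-15,0],[1,5,15,-10,0],[1,5,20,0,0],[1,0,20,0,0],[1,0,20,0,0],[1,0,20,0,0],[1,0,20,0,0],[1,0,20,0,0],[1,0,10,0,0],[1,0,5,0,0],[1,0,0,0,0],[1,0,0,0,0],[1,0,0,0,0],[1,0,0,0,0]]}}

```text
time_s: 28.3
eef_pos: [648.9, -103.3, 219.3]
ee_rot: [0.0, 0.682, 0.731, 0.0]
force: [-0.1, 0.8, -2.8]
grip_width: 0.741
grip_force: 81.7
```

Run:
```python
from h import *
go(650,-115,219,4)
im=imaging.capture("scene");a=imaging.capture("top");cv2.imwrite("pics/f.png",cv2.resize(np.hstack([im,a]),(800,300)))
```

```text
t 28.3 pos [ 648.9 -103.3  219.3] ang 4.0 tilt [ 0.0001 -0.0001] turn 0.0 shift now-axes [-11.8   0.3   0.3] after turn -11.8 0.3 0.3 j [-0.34  0.64  1.1  -0.    1.41 -0.41]
```

View pics/f.png

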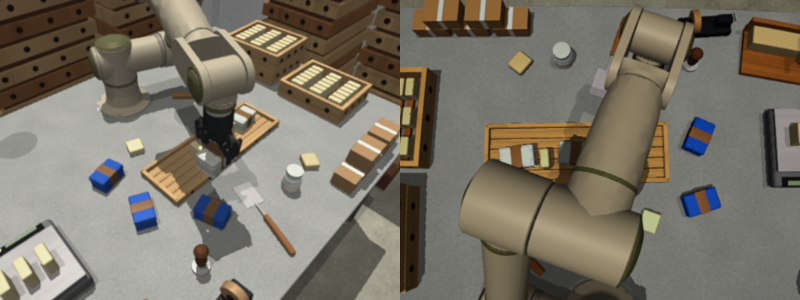

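The tin is held level at (208,160) in the scene half, at x ≈ 649, past the tray's far edge. The left tin and bar a show in the top half at (518,155) and (545,157). The middle tin and bar b were seen standing in the previous view.

```bash
python3 -c "
from rig import ctrl;print(ctrl.finish_job())"
```

```text
the job is handed in; nothing more can be done
None
```

The right-hand tin rattled, and I handed the job in with it held level and still past the tray's far edge, about 20 cm up, after shaking all three in order and standing the left and middle tins back in the tray.

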